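# Find the loose bolt on the filter magazine and hold its cap open

## Task

One of the three bolts on the front of the filter-cube magazine has worked loose: tap the bolt heads gently from above, one after another, until you find the one that gives and sinks in. Then lift the hinged cap of the bay right behind that bolt well open, to about 50 degrees, and finish while still holding it open in the gripper so that a colleague can look inside; the cap falls shut if let go. Keep the caps of the tight bolts shut and leave the tools and bottles round about where they are.

Things in the scene. Friction and masses are not known exactly. Their poses are not given: they have to be found in the camera images.
- filter_block: Filter-cube magazine fixed to the cabinet top: aluminium block, foot 150 x 312 mm, origin at the centre of its underside, z up, y along its row of three like bays; -x is its front, roughly towards the robot. Turned up to 17 degrees. Front shoulder 40 mm high with three bolts at x = -50, y = +92, 0, -92 mm; behind each a bay shut by a flat dark hinged cap (top 59 mm high) with a bow handle.
- bolt_1_head (a point): Top centre of the left (+y) bolt's hexagonal head (18 mm across corners, 10 mm high, top 52 mm above the cabinet top at the start); moves with the bolt. 44 mm in front of its cap's handle bar.
- bolt_1 (a joint): How far the left (+y) bolt has gone down, m: 0 at the start for all. A tight bolt stays (gives under 1 mm even under a firm tap). The one loose bolt slides down 6 mm to its stop under a push of about 3 N and stays down when let go. Which one is loose changes and cannot be seen beforehand.
- cap_1_bar (a point): Middle of the left (+y) cap's handle bar: round steel, 10 mm thick, 68 mm long, parallel to the hinge (block's y), on two 8 mm end posts (60 mm free between them); its centre 36 mm above the cap's mid-plane, 92 mm above the cabinet top when shut, 28 mm free below it. The point turns with the cap.
- cap_1_hinge (a point): Middle of the left (+y) cap's hinge axis, at the rear of the block 56 mm above the cabinet top; the axis runs along the block's y. Shut, the bar's centre lies 70 mm in front of (block -x) and 36 mm above this axis. The cap plate is 86 mm long from the hinge, 84 mm wide, 6 mm thick.
- cap_1 (a joint): Opening angle of the left (+y) cap, rad: 0 shut, grows as its front edge with the handle swings up and back over the rear hinge, stop at 1.5. A light spring (up to 0.13 N m, 1 to 2 N at the bar) and its weight shut it when let go. It moves freely whether its bolt is tight or loose.
- bolt_2_head (a point): Top centre of the middle bolt's hexagonal head (18 mm across corners, 10 mm high, top 52 mm above the cabinet top at the start); moves with the bolt. 44 mm in front of its cap's handle bar.
- bolt_2 (a joint): How far the middle bolt has gone down, m: 0 at the start for all. A tight bolt stays (gives under 1 mm even under a firm tap). The one loose bolt slides down 6 mm to its stop under a push of about 3 N and stays down when let go. Which one is loose changes and cannot be seen beforehand.
- cap_2_bar (a point): Middle of the middle cap's handle bar: round steel, 10 mm thick, 68 mm long, parallel to the hinge (block's y), on two 8 mm end posts (60 mm free between them); its centre 36 mm above the cap's mid-plane, 92 mm above the cabinet top when shut, 28 mm free below it. The point turns with the cap.
- cap_2_hinge (a point): Middle of the middle cap's hinge axis, at the rear of the block 56 mm above the cabinet top; the axis runs along the block's y. Shut, the bar's centre lies 70 mm in front of (block -x) and 36 mm above this axis. The cap plate is 86 mm long from the hinge, 84 mm wide, 6 mm thick.
- cap_2 (a joint): Opening angle of the middle cap, rad: 0 shut, grows as its front edge with the handle swings up and back over the rear hinge, stop at 1.5. A light spring (up to 0.13 N m, 1 to 2 N at the bar) and its weight shut it when let go. It moves freely whether its bolt is tight or loose.
- bolt_3_head (a point): Top centre of the right (-y) bolt's hexagonal head (18 mm across corners, 10 mm high, top 52 mm above the cabinet top at the start); moves with the bolt. 44 mm in front of its cap's handle bar.
- bolt_3 (a joint): How far the right (-y) bolt has gone down, m: 0 at the start for all. A tight bolt stays (gives under 1 mm even under a firm tap). The one loose bolt slides down 6 mm to its stop under a push of about 3 N and stays down when let go. Which one is loose changes and cannot be seen beforehand.
- cap_3_bar (a point): Middle of the right (-y) cap's handle bar: round steel, 10 mm thick, 68 mm long, parallel to the hinge (block's y), on two 8 mm end posts (60 mm free between them); its centre 36 mm above the cap's mid-plane, 92 mm above the cabinet top when shut, 28 mm free below it. The point turns with the cap.
- cap_3_hinge (a point): Middle of the right (-y) cap's hinge axis, at the rear of the block 56 mm above the cabinet top; the axis runs along the block's y. Shut, the bar's centre lies 70 mm in front of (block -x) and 36 mm above this axis. The cap plate is 86 mm long from the hinge, 84 mm wide, 6 mm thick.
- cap_3 (a joint): Opening angle of the right (-y) cap, rad: 0 shut, grows as its front edge with the handle swings up and back over the rear hinge, stop at 1.5. A light spring (up to 0.13 N m, 1 to 2 N at the bar) and its weight shut it when let go. It moves freely whether its bolt is tight or loose.
- driver: Bystander: precision screwdriver, 161 mm long, 17 mm thick, lying in front of the block; origin at its middle, on the surface.
- hex_key: Bystander: small bent hex key, 28 x 72 x 5 mm, lying in front of the block; origin at its middle, on the surface.
- objective: Bystander: round objective lens, 34 mm wide, 54 mm tall, standing to the right (-y) of the block; origin at the centre of its underside.
- oil_bottle: Bystander: small dropper bottle, 28 mm wide, 72 mm tall, standing to the left (+y) of the block; origin at the centre of its underside.

How it is judged:
On the way:
1. the loose bolt has been tapped down (more than 3.5 mm) while all caps are shut (value of joint any of bolt_1, bolt_2, bolt_3 above 0.0035 m and value of joint each of cap_1, cap_2, cap_3 below 0.1 rad), for 0.2 s.
At the end, for the whole second after the job is handed in: The loose bolt is down by more than 3.5 mm, the cap behind it stands open by more than 0.7 rad (40 degrees), still (under 0.1 rad/s) and carried by the fingers (contact over 0.4 N); the other two caps are shut (under 0.1 rad) (((value of joint bolt_1 above 0.0035 m and value of joint cap_1 above 0.7 rad and contact force between cap_1 and the fingers above 0.4 N and velocity of joint cap_1 between -0.1 and 0.1 rad/s and value of joint each of cap_2, cap_3 below 0.1 rad) or (value of joint bolt_2 above 0.0035 m and value of joint cap_2 above 0.7 rad and contact force between cap_2 and the fingers above 0.4 N and velocity of joint cap_2 between -0.1 and 0.1 rad/s and value of joint each of cap_1, cap_3 below 0.1 rad) or (value of joint bolt_3 above 0.0035 m and value of joint cap_3 above 0.7 rad and contact force between cap_3 and the fingers above 0.4 N and velocity of joint cap_3 between -0.1 and 0.1 rad/s and value of joint each of cap_1, cap_2 below 0.1 rad))); the arm keeps its last pose, push and grip.
It fails at once if a cap is lifted (over 0.25 rad) whose bolt has not been found loose ((value of joint cap_1 above 0.25 rad and value of joint bolt_1 below 0.003 m) or (value of joint cap_2 above 0.25 rad and value of joint bolt_2 below 0.003 m) or (value of joint cap_3 above 0.25 rad and value of joint bolt_3 below 0.003 m)).
It fails at once if a bolt is struck with more than 70 N instead of tapped gently (contact force between any of bolt_1, bolt_2, bolt_3 and the arm above 70 N or contact force between any of bolt_1, bolt_2, bolt_3 and the fingers above 70 N).
It fails at once if a bystander is moved by more than 30 mm (distance of any of driver, hex_key, objective, oil_bottle from where it was at the start of the episode above 0.03 m).
It also fails if it takes over 45 s, if anything falls off the work surface, if the arm or the gripper's body presses on something with over 40 N, if the wrist force passes 120 N, or if a joint passes its speed limit or range.

## Robot

A 6-joint arm with a two-finger parallel gripper is mounted at the origin on a cart in front of the work surface, level with it; the furniture and walls round the work are solid. World frame = base frame: x ahead of the robot, y to its left, z up, the work surface at z = 0. Lengths are in m, angles in rad, forces in N, time in s.
With the tool pointing down it reaches from about 0.425 to 0.95 m from the base axis. Payload 14.7 kg.
Tool frame: the origin (TCP) lies at the very end of the fingers, on their centre line; the grasp point (between the pads) lies 19 mm behind it; z points along the fingers, y is the line along which they close (so a half turn about z gives the same grasp; the last joint's range is limited). The gripper opens to 85 mm and grips with 20 to 120 N. Pads are 22 mm wide; open, the fingers measure 114 mm over their backs; the gripper's body (76 mm by 85 mm) begins 54 mm behind the grasp point. The pads swing forward as they close: fully open they stand 13 mm farther back than shut.
Start: joints at [-1.352, 0.48, 1.596, -0, 1.065, -0.047], TCP at [0.171, -0.627, 0.203] pointing down, gripper open.
Joint ranges: [-2.75, 2.75], [-0.82, 2.05], [0.23, 2.67], [-1.56, 4.7], [0.09, 2.69], [-2.92, 2.92]. Speed limits (rad/s): [1.89, 1.89, 2.39, 3.01, 3.01, 3.01].

## Interface

Orientations are given as a unit quaternion [x, y, z, w].
In Python, from plant import get_state, capture, hand_in, look_for, spot_point gives the robot as it stands.
- The arm moves only by the shell command python3 -m inch 'ROWS' [FORCE]. ROWS is JSON, a list that holds one entry, the list of rows, each a list of 7 numbers: the turn, a rotation vector about the tool's x, y, z in rad, then the shift along the tool's x, y, z in cm, then the opening, from 0 (shut) to 1 (fully open). In form: [[[rx, ry, rz, dx, dy, dz, claw], ...]]. A call has 1 to 8 rows; each row is the pose to reach, as a shift and turn from the pose commanded when the call began, along the tool's axes at that moment; what a row does not reach only later rows make up. A row lasts 1/12 s, in which the tool goes at most 41.7 mm and 7.16 degrees, less where a joint would pass 70% of its speed; a pose out of reach is approached as far as the arm can. A call with a gripper value outside its range is refused whole. The fingers move at their own pace and stop on an object; FORCE is the grip in N (left out, the last holds). Time passes only in rows, so rows that repeat a pose let the fingers close. It gives the time, the measured TCP pose, the force, the opening and the grip force at its end, in the units of the state.
- get_state(): the state, without advancing time (a new reading comes with each control period).
- capture(name): name is "side" or "top"; returns a dict with "pixels" (420x560x3 uint8, red, green, blue), "vfov" (degrees; the focal length in pixels is half the picture's height over the tangent of half this angle, whatever the lens; pixels are square), "cx", "cy" (the principal point, pixels), "world_to_cam" (4x4, takes a point from world to camera coordinates). Camera axes: x right, y up, looking along -z (the intrinsics and any distortion apply to the point x, -y, -z); pixel columns grow to the right and rows downward; lengths in m; the calibration is good to about 2 mm. A picture is of the moment at which its call begins. There is no depth.
- hand_in(): hands the job in; it is judged then, once.
Trained networks look in the newest picture that a camera, given by its name, has taken for a name from the list of things; names that differ only in an ending like _2 or _b are one class to them, and where a whole thing is asked for, a point or a joint stands for the part that bears it (a point fixed in the world has none). Each returns a list of dicts, best first, with "conf" (0 to 1); they miss things now and then, are a little off and sometimes report something else, mostly with a low value. They report only what shows in the picture. A call takes as long as a camera call.
- look_for(camera, name): "at" ([column, row] in pixels, amid what is visible of it).
- spot_point(camera, name): "at" ([column, row] in pixels: a listed point, or the origin of a listed thing).
The state is a dict: "clock": time; "q": joint angles; "dq": joint speeds; "effort": joint torques, N m; "ee_pos": TCP position; "eef_rot": TCP orientation; "force": force on the tool from outside, world axes, zero at the start; "moment": the same for the moment, N m; "opening": opening from 0.0 (shut) to 1.0 (fully open); "grip_force": force on a finger pad.
Only numpy, scipy, OpenCV 4.12 (cv2) and the standard library are available. Lean on these libraries where they do the work, as an engineer would, in place of code of your own. Each camera call takes 0.05 s, during which the arm holds its last target. There are 200 camera calls.

## Working session

There is one attempt and no reset: what is moved stays moved. The work goes in short steps, Python scripts to look and compute and a shell command to move; the robot and the scene stay as the last step left them, time stands still between calls to the robot, and variables do not carry over. Pictures are saved under pics/ and viewed, at most 10 in all, crops included, and the job is handed in when it is done.

```bash
mkdir -p pics; ls; cat > h.py <<'E'
import numpy as np, cv2
from plant import *
from scipy.optimize import least_squares
from scipy.spatial.transform import Rotation as R
def cam(n):
    c=capture(n); f=210/np.tan(np.radians(c["vfov"]/2)); c["f"]=f; return c
def proj(c,P):
    P=np.atleast_2d(P); T=np.array(c["world_to_cam"]); p=P@T[:3,:3].T+T[:3,3]
    return np.c_[c["cx"]+c["f"]*p[:,0]/-p[:,2], c["cy"]-c["f"]*p[:,1]/-p[:,2]]
def ray(c,uv,z):
    T=np.array(c["world_to_cam"]); d=np.array([(uv[0]-c["cx"])/c["f"],-(uv[1]-c["cy"])/c["f"],-1])
    d=T[:3,:3].T@d; o=-T[:3,:3].T@T[:3,3]; return o+d*(z-o[2])/d[2]
E
python3 - <<'E'
from h import *
for n in("top","side"):
    c=cam(n); cv2.imwrite(f"pics/{n}0.png",cv2.cvtColor(np.array(c["pixels"]),cv2.COLOR_RGB2BGR))
    print(n,{k:v for k,v in c.items() if k not in("pixels","world_to_cam")}, -np.array(c["world_to_cam"])[:3,:3].T@np.array(c["world_to_cam"])[:3,3])
    for nm,z in (("filter_block",0),("bolt_1_head",.052),("cap_1_bar",.092),("cap_1_hinge",.056),("driver",0),("hex_key",0),("objective",0),("oil_bottle",0)):
        print(nm,[(np.round(d["at"],1).tolist(),round(d["conf"],2),ray(c,d["at"],z)[:2].round(3).tolist()) for d in spot_point(n,nm)])
print(get_state())
E
```

```text
pics
top {'vfov': 46.34036035810993, 'cx': 288.0688906767385, 'cy': 215.74925480073173, 'f': np.float64(490.67183294526274)} [ 0.36337604 -0.01537169  0.97794492]
filter_block []
bolt_1_head [([234.2, 260.2], 0.58, [0.477, 0.091])]
cap_1_bar [([231.7, 235.0], 0.89, [0.518, 0.093])]
cap_1_hinge [([318.5, 190.1], 0.62, [0.616, -0.068])]
driver [([309.1, 288.7], 0.8, [0.429, -0.053])]
hex_key [([244.3, 303.5], 0.42, [0.398, 0.074])]
objective [([370.9, 196.4], 0.6, [0.62, -0.179])]
oil_bottle [([188.1, 233.2], 0.78, [0.537, 0.193]), ([327.7, 222.0], 0.68, [0.564, -0.09])]
side {'vfov': 43.80712077145827, 'cx': 275.93631287640915, 'cy': 202.14668637247792, 'f': np.float64(522.29762324326)} [0.07323674 0.78381426 0.89857174]
filter_block [([283.1, 231.0], 0.78, [0.535, 0.002])]
bolt_1_head [([283.0, 248.2], 0.44, [0.48, 0.094])]
cap_1_bar [([267.9, 233.0], 0.82, [0.513, 0.105]), ([297.8, 181.5], 0.26, [0.545, -0.084])]
cap_1_hinge [([237.3, 233.2], 0.71, [0.592, 0.111])]
driver [([331.9, 232.4], 0.61, [0.431, -0.056])]
hex_key [([234.0, 284.1], 0.66, [0.542, 0.201]), ([317.4, 271.6], 0.38, [0.402, 0.073])]
objective [([291.3, 180.1], 0.7, [0.617, -0.179])]
oil_bottle [([285.8, 246.7], 0.48, [0.502, 0.044])]
{'clock': 0.9, 'q': array([-1.35161858e+00,  4.80168819e-01,  1.59630260e+00, -4.27539185e-06,
        1.06509870e+00, -4.66051952e-02]), 'dq': array([-0.00021991,  0.00102422, -0.00146422,  0.00024457,  0.00087917,
        0.00083659]), 'effort': array([ 5.48799697e-03, -9.50465012e+01, -4.30636096e+01,  1.07094563e-04,
        1.17952368e-03, -1.62299528e-05]), 'ee_pos': array([ 0.17074683, -0.62716869,  0.20341583]), 'eef_rot': array([ 9.91182779e-01,  1.32501694e-01, -8.92297553e-07,  1.13852094e-05]), 'force': array([-0.03844949,  1.26160118, -0.51385475]), 'moment': array([0.0001925 , 0.0099252 , 0.01261998]), 'grip_force': 0.0, 'opening': 1.000370037017989}
```

View pics/top0.png

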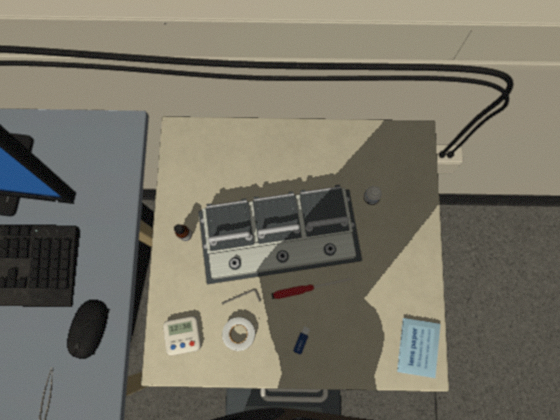

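View pics/side0.png

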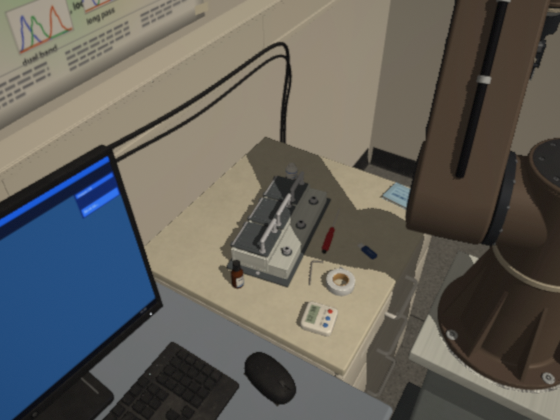

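The top view shows the bolts at about (235,262), (283,255) and (330,249). The side view shows them at (287,251), (301,224) and (313,200), with the bars behind them. Next I'll fit the block pose and overlay it.

```bash
cat >> h.py <<'E'
B=np.array([[-.05,y,.052] for y in(.092,0,-.092)])
def W(p,P): 
    c,s=np.cos(p[2]),np.sin(p[2]); P=np.atleast_2d(P); return np.c_[p[0]+c*P[:,0]-s*P[:,1],p[1]+s*P[:,0]+c*P[:,1],P[:,2]]
E
python3 - <<'E'
from h import *
obs={"top":[[235,262],[283,255.5],[330,249]],"side":[[287,251],[301,224],[313,200]]}
C={n:cam(n) for n in obs}
for use in (["top"],["side"],["top","side"]):
    r=least_squares(lambda p:np.concatenate([(proj(C[n],W(p,B))-obs[n]).ravel() for n in use]),[.53,0,.1]); print(use,r.x.round(4),np.round(r.fun,1))
p=r.x
X=[[x,y,z] for x in(-.075,.075) for y in(-.156,.156) for z in (0,)]
bars=[[-.006,y+d,.092] for y in(.092,0,-.092) for d in(-.034,.034)]
hin=[[.064,y,.056] for y in(.092,0,-.092)]
ims=[]
for n,o in(("top",(180,170)),("side",(215,165))):
    im=cv2.cvtColor(np.array(C[n]["pixels"]),cv2.COLOR_RGB2BGR)[o[1]:o[1]+125,o[0]:o[0]+200]
    im=cv2.resize(im,None,fx=4,fy=4,interpolation=cv2.INTER_CUBIC)[:, :800]
    im=cv2.convertScaleAbs(im,alpha=1.3,beta=20)
    for P,col in((X,(0,255,255)),(B,(0,0,255)),(bars,(0,255,0)),(hin,(255,0,255))):
        for q in proj(C[n],W(p,P)): cv2.circle(im,tuple(int(v) for v in (q-o+.5)*4),3,col,1)
    cv2.imwrite(f"pics/{n}1.png",im)
E
```

```text
['top'] [0.5368 0.0072 0.1538] [-0.4  0.1 -0.2 -0.   0.7 -0.1]
['side'] [0.534  0.0149 0.1798] [ 0.1  0.1 -0.2  0.1  0.1 -0.2]
['top', 'side'] [0.5362 0.0093 0.164 ] [-1.2  0.9 -1.1  0.3 -0.3 -0.3 -0.2 -1.8  0.  -1.5  0.9 -1.4]
```

View pics/top1.png

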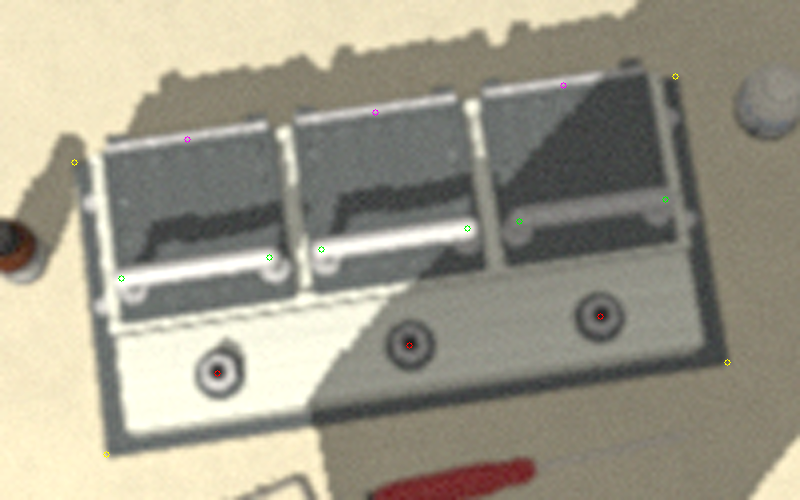

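View pics/side1.png

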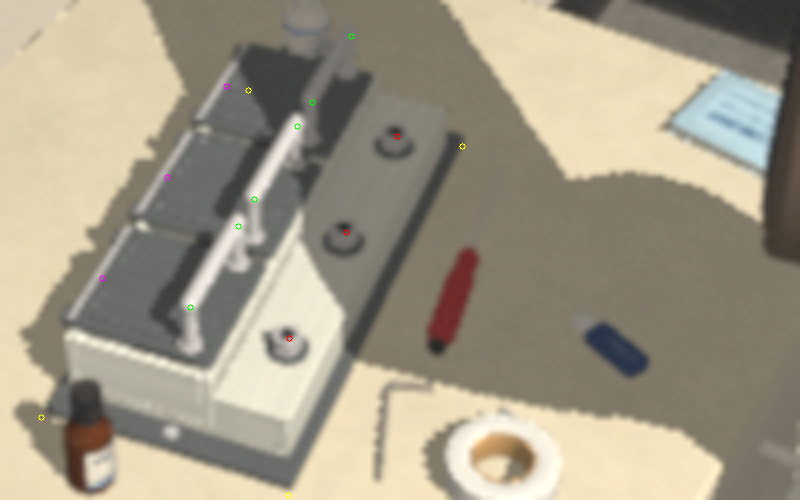

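The overlay agrees with the picture to about 1 px (2 mm). The bars sit where they should, and the yaw is about 0.157. I'll write a helper that works out the moves.

```bash
cat >> h.py <<'E'
p0=np.array([.5368,.0080,.157])
def tool(P,tilt=0,p=p0):
    a=p[2]+np.pi/2; M=np.c_[[np.cos(a),np.sin(a),0],[np.sin(a),-np.cos(a),0],[0,0,-1]]
    return W(p,P)[0], R.from_matrix(M)*R.from_rotvec([tilt,0,0])
def rel(P,tilt=0,p=p0):
    s=get_state(); r0=R.from_quat(s["eef_rot"]); t,r=tool(P,tilt,p)
    print(np.round(P,3),"rot",(r0.inv()*r).as_rotvec().round(3),"cm",(r0.inv().apply(t-s["ee_pos"])*100).round(2))
def inblock(x,p=p0):
    c,s=np.cos(p[2]),np.sin(p[2]); d=np.array(x)-[p[0],p[1],0]; return np.array([c*d[0]+s*d[1],-s*d[0]+c*d[1],d[2]])
E
python3 -c "
from h import *
for y in (-.092,0,.092): rel([-.05,y,.15])"
```

```text
[-0.05  -0.092  0.15 ] rot [ 0.    -0.    -1.462] cm [ 46.03 -43.07   5.34]
[-0.05  0.    0.15] rot [ 0.    -0.    -1.462] cm [ 47.03 -52.22   5.34]
[-0.05   0.092  0.15 ] rot [ 0.    -0.    -1.462] cm [ 48.03 -61.36   5.34]
```

```bash
python3 -m inch '[[[0,0,-0.12,3.8,-3.5,0,0],[0,0,-0.24,7.6,-7,0,0],[0,0,-0.36,11.4,-10.6,0,0],[0,0,-0.48,15.2,-14.2,0,0],[0,0,-0.6,19,-17.8,0,0],[0,0,-0.72,22.8,-21.4,0,0],[0,0,-0.84,26.6,-25,0,0],[0,0,-0.9,28,-26.5,0,0]]]'; python3 -c "
from h import *
rel([-.05,-.092,.12]);rel([-.05,-.092,.075])"
```

```text
clock: 1.67
ee_pos: [0.3454, -0.3412, 0.2036]
eef_rot: [0.833, 0.553, 0.0, 0.0]
force: [1.2, -0.7, 0.1]
opening: -0.003
grip_force: 0.0
[-0.05  -0.092  0.12 ] rot [ 0.     0.    -0.555] cm [29.15  4.7   8.36]
[-0.05  -0.092  0.075] rot [ 0.     0.    -0.555] cm [29.15  4.69 12.86]
```

```bash
python3 -m inch '[[[0,0,-0.12,4,0.6,0,0],[0,0,-0.24,8,1.3,0,0],[0,0,-0.36,12,1.9,1,0],[0,0,-0.48,16,2.6,3,0],[0,0,-0.555,20,3.2,5,0],[0,0,-0.555,24,3.9,6,0],[0,0,-0.555,27.5,4.4,7,0],[0,0,-0.555,29.15,4.7,8.4,0]]]'; python3 -m inch '[[[0,0,0,0,0,2,0],[0,0,0,0,0,4,0],[0,0,0,0,0,4.5,0],[0,0,0,0,0,4.5,0]]]'; python3 -c "
from h import *
rel([-.05,-.092,.054]); print(get_state()['force'],inblock(get_state()['ee_pos']))
for n,o in(('top',(180,170)),('side',(215,165))):
    im=cv2.cvtColor(np.array(cam(n)['pixels']),cv2.COLOR_RGB2BGR)[o[1]:o[1]+125,o[0]:o[0]+200]
    cv2.imwrite(f'pics/{n}2.png',cv2.resize(im,None,fx=3,fy=3))
cv2.imwrite('pics/b2.png',np.vstack([cv2.imread('pics/top2.png')[:300],cv2.imread('pics/side2.png')[:300]]))
"
```

```text
clock: 2.33
ee_pos: [0.5052, -0.0902, 0.1194]
eef_rot: [0.652, 0.759, 0.001, 0.001]
force: [-0.4, -0.5, 0.1]
opening: -0.001
grip_force: 0.0
clock: 2.67
ee_pos: [0.5019, -0.0932, 0.0733]
eef_rot: [0.652, 0.758, -0.001, -0.001]
force: [-0.6, -0.3, 0.1]
opening: 0.001
grip_force: 0.0
[-0.05  -0.092  0.054] rot [-0.002 -0.001 -0.007] cm [0.25 0.04 1.93]
[-0.64440524 -0.27942268  0.12927846] [-0.05033589 -0.09448572  0.07333004]
```

View pics/b2.png

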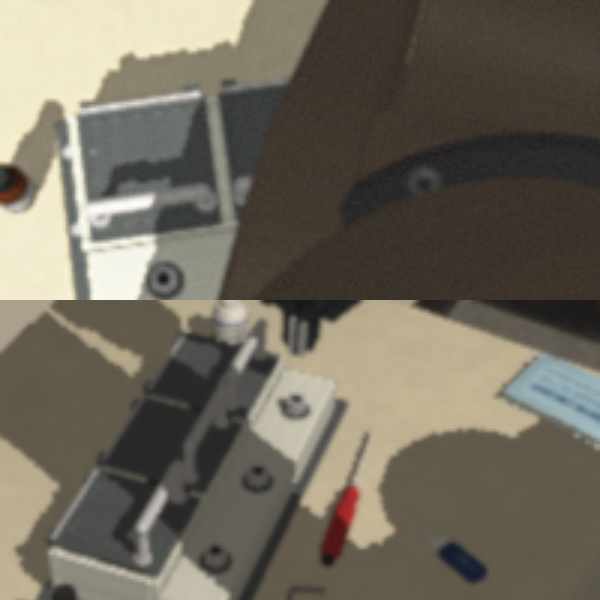

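```bash
python3 -c "
from h import *
c=cam('side'); s=get_state(); e=s['ee_pos']
print(s['clock'],e,proj(c,np.array([e,e+[0,0,.04],W(p0,B)[2]])))
im=cv2.cvtColor(np.array(c['pixels']),cv2.COLOR_RGB2BGR)[140:230,270:390]
im=cv2.convertScaleAbs(cv2.resize(im,None,fx=6,fy=6,interpolation=cv2.INTER_CUBIC),alpha=1.6,beta=30)
for q in proj(c,np.array([e,e+[0,0,.04],W(p0,B)[2]])): cv2.circle(im,tuple(int(v) for v in (q-[270,140]+.5)*6),5,(0,0,255),1)
cv2.imwrite('pics/s3.png',im)"
```

```text
2.8167 [ 0.50340323 -0.0939512   0.07539348] [[314.63265148 190.15520318]
 [315.42930086 177.36621543]
 [314.12311076 198.35562214]]
```

View pics/s3.png

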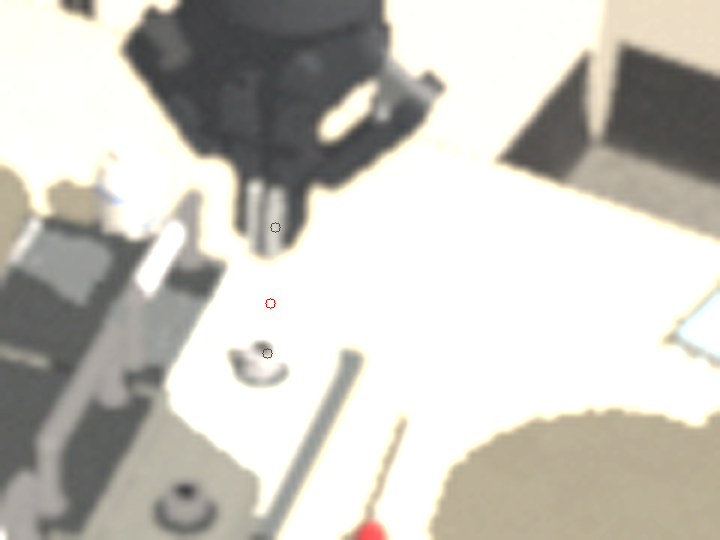

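```bash
python3 -c "
from h import *
c=cam('side'); im=np.array(c['pixels']); print(get_state()['ee_pos'])
for r in range(172,200,2): print(r,im[r,304:326].astype(int).sum(1)//3)
g=im[168:200,295:335]; lo,hi=g.min(),g.max()
cv2.imwrite('pics/s4.png',cv2.resize(cv2.cvtColor(g,cv2.COLOR_RGB2BGR),None,fx=16,fy=16,interpolation=cv2.INTER_NEAREST))"
```

```text
[ 0.50349153 -0.09397679  0.07551248]
172 [144 162 164 162 132  76  50  90 106  80  77 103  96  63  34  28  43 104
 147 160 151 146]
174 [148 162 163 161 130  74  49  90  99  73  89 111 104  73  38  33  51 115
 155 167 167 166]
176 [155 166 166 162 123  59  53  91  96  70  90 110  97  64  36  37  64 131
 163 166 166 167]
178 [153 166 166 163 143  99  73  95  91  68  93 112  92  53  36  59 118 156
 167 167 168 168]
180 [162 166 166 166 166 163 148 124  92  65  93 113  90  57  71 120 155 166
 168 169 170 168]
182 [112 133 143 151 161 164 153 138 123 112 113 123 129 148 162 166 168 168
 168 168 167 167]
184 [ 52  60  71  97 150 170 167 165 165 165 164 165 167 169 169 169 169 169
 170 169 169 169]
186 [ 39  44  79 144 172 169 164 165 166 166 166 168 169 170 169 169 169 170
 170 169 169 168]
188 [ 46  82 142 170 166 166 169 167 173 178 172 167 167 171 171 171 171 169
 167 168 169 169]
190 [ 98 144 169 162 157 174 185 186 186 189 190 191 194 191 183 175 179 181
 174 168 167 169]
192 [158 175 165 158 172 184 185 186 189 191 191 189 188 188 190 191 192 191
 188 187 192 190]
194 [168 158 160 174 184 185 186 187 190 190 188 187 187 190 190 191 190 189
 188 189 191 189]
196 [152 159 176 182 182 183 181 164 147 142 150 165 180 189 191 191 189 188
 189 193 190 172]
198 [161 176 180 147 108 103 117 126 107  81  80 121 163 183 190 189 188 190
 194 189 171 156]
```

View pics/s4.png

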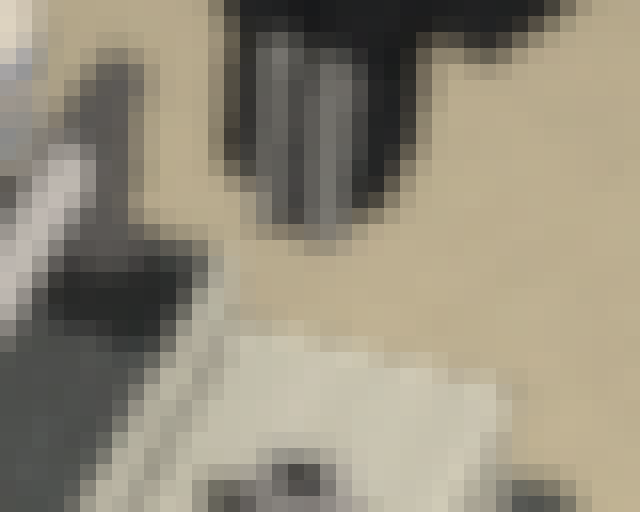

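The visible fingertips end at (315,182.5) and my projection puts them at (315,190). That could be a height error or a sideways one, so I'll feel my way down. The head should be at z=0.052.

```bash
python3 -m inch '[[[0,0,0,0.3,-0.1,1,0],[0,0,0,0.3,-0.1,1.6,0],[0,0,0,0.3,-0.1,1.6,0]]]'; python3 -m inch '[[[0,0,0,0,0,0.2,0],[0,0,0,0,0,0.4,0],[0,0,0,0,0,0.6,0],[0,0,0,0,0,0.7,0],[0,0,0,0,0,0.7,0]]]';  python3 -m inch '[[[0,0,0,0,0,0.1,0],[0,0,0,0,0,0.2,0],[0,0,0,0,0,0.2,0]]]'
```

```text
clock: 3.12
ee_pos: [0.5011, -0.0908, 0.0582]
eef_rot: [0.652, 0.758, -0.0, -0.0]
force: [-0.8, 0.7, -0.3]
opening: -0.001
grip_force: 0.0
clock: 3.53
ee_pos: [0.5013, -0.0907, 0.0513]
eef_rot: [0.652, 0.758, -0.0, -0.0]
force: [0.2, 0.1, 0.7]
opening: -0.002
grip_force: 0.0
clock: 3.78
ee_pos: [0.5013, -0.0906, 0.0493]
eef_rot: [0.652, 0.758, -0.0, -0.0]
force: [-1.2, 0.1, 0.5]
opening: 0.002
grip_force: 0.0
```

```bash
python3 -m inch '[[[0,0,0,0,0,0.1,0],[0,0,0,0,0,0.2,0],[0,0,0,0,0,0.3,0],[0,0,0,0,0,0.4,0],[0,0,0,0,0,0.4,0]]]'; python3 -m inch '[[[0,0,0,0,0,0.1,0],[0,0,0,0,0,0.2,0],[0,0,0,0,0,0.2,0]]]'; python3 -c "
from h import *
c=cam('side'); s=get_state(); e=s['ee_pos']; print(proj(c,np.array([e,W(p0,B)[2]])))
g=np.array(c['pixels'])[160:220,275:355]
cv2.imwrite('pics/s5.png',cv2.resize(cv2.cvtColor(g,cv2.COLOR_RGB2BGR),None,fx=8,fy=8,interpolation=cv2.INTER_CUBIC))"
```

```text
clock: 4.2
ee_pos: [0.5013, -0.0906, 0.0452]
eef_rot: [0.652, 0.758, -0.0, -0.0]
force: [-0.8, -0.5, 0.1]
opening: 0.002
grip_force: 0.0
clock: 4.45
ee_pos: [0.5013, -0.0906, 0.0432]
eef_rot: [0.652, 0.758, -0.0, -0.0]
force: [-0.5, -0.2, 0.4]
opening: -0.003
grip_force: 0.0
[[314.11895154 201.08420181]
 [314.12311076 198.35562214]]
```

View pics/s5.png

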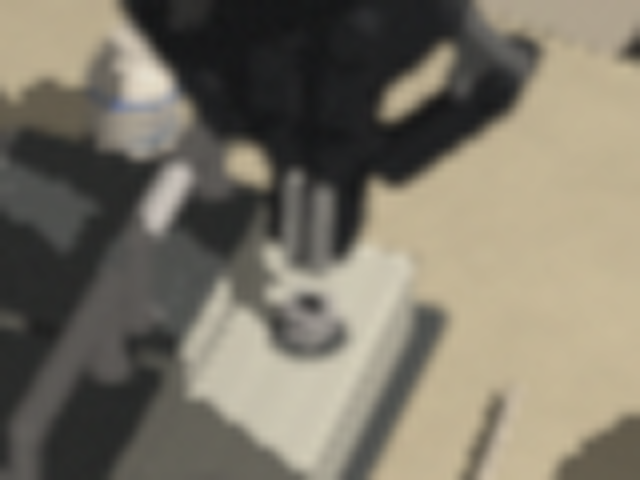

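Tip and shadow are apart, so the tip really sits about 20 mm higher than reported. I'll keep going down gently.

```bash
python3 -m inch '[[[0,0,0,0,0,0.1,0],[0,0,0,0,0,0.2,0],[0,0,0,0,0,0.3,0],[0,0,0,0,0,0.4,0],[0,0,0,0,0,0.4,0]]]'|grep -E 'ee_pos|force:'; python3 -m inch '[[[0,0,0,0,0,0.1,0],[0,0,0,0,0,0.2,0],[0,0,0,0,0,0.3,0],[0,0,0,0,0,0.3,0]]]'|grep -E 'ee_pos|force:'; python3 -m inch '[[[0,0,0,0,0,0.1,0],[0,0,0,0,0,0.2,0],[0,0,0,0,0,0.3,0],[0,0,0,0,0,0.3,0]]]'|grep -E 'ee_pos|force:'
```

```text
ee_pos: [0.5013, -0.0906, 0.0392]
force: [0.2, 0.1, -0.1]
grip_force: 0.0
ee_pos: [0.5013, -0.0906, 0.0362]
force: [0.9, -0.1, 0.0]
grip_force: 0.0
ee_pos: [0.5013, -0.0906, 0.0332]
force: [0.0, 0.2, 0.2]
grip_force: 0.0
```

```bash
for i in 1 2 3; do python3 -m inch '[[[0,0,0,0,0,0.1,0],[0,0,0,0,0,0.15,0],[0,0,0,0,0,0.15,0]]]'|grep -E 'ee_pos|force:'; done
```

```text
ee_pos: [0.5013, -0.0906, 0.0318]
force: [-0.5, -0.8, 0.4]
grip_force: 0.0
ee_pos: [0.5013, -0.0906, 0.0303]
force: [0.7, -0.9, 0.4]
grip_force: 0.0
ee_pos: [0.5013, -0.0906, 0.0288]
force: [0.0, -1.0, -0.6]
grip_force: 0.0
```

```bash
for i in 1 2 3; do python3 -m inch '[[[0,0,0,0,0,0.1,0],[0,0,0,0,0,0.1,0]]]'|grep -E 'ee_pos|force:'; done;  python3 -c "
from h import *
c=cam('side'); s=get_state(); e=s['ee_pos']; print(proj(c,np.array([e,W(p0,B)[2]])))
g=np.array(c['pixels'])[160:220,275:355]
cv2.imwrite('pics/s6.png',cv2.resize(cv2.cvtColor(g,cv2.COLOR_RGB2BGR),None,fx=8,fy=8,interpolation=cv2.INTER_CUBIC))"
```

```text
ee_pos: [0.5014, -0.0906, 0.0278]
force: [0.2, 0.4, 0.0]
grip_force: 0.0
ee_pos: [0.5013, -0.0906, 0.0268]
force: [-0.9, -0.1, -0.0]
grip_force: 0.0
ee_pos: [0.5013, -0.0907, 0.0258]
force: [-1.2, -0.4, -0.2]
grip_force: 0.0
[[313.78635387 206.32627102]
 [314.12311076 198.35562214]]
```

View pics/s6.png

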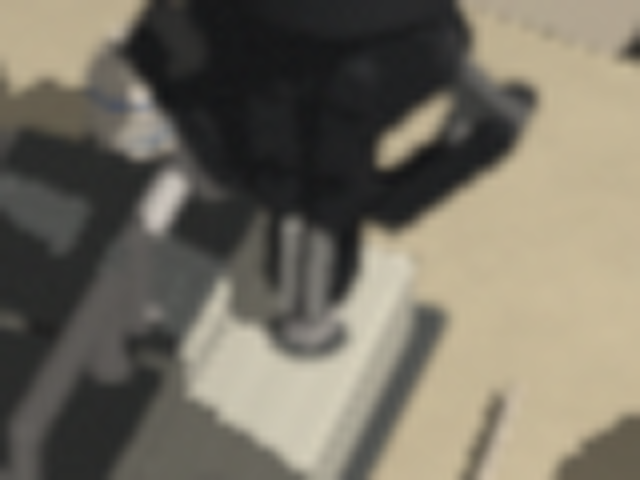

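The tip is now at about (313,199), right on the head and about to touch.

```bash
for i in 1 2 3; do python3 -m inch '[[[0,0,0,0,0,0.05,0],[0,0,0,0,0,0.1,0]]]'|grep -E 'ee_pos|force:'; done
```

```text
ee_pos: [0.5014, -0.0907, 0.0249]
force: [0.0, 0.2, -0.3]
grip_force: 0.0
ee_pos: [0.5014, -0.0907, 0.0239]
force: [-0.9, 0.2, 7.7]
grip_force: 3.8
ee_pos: [0.5016, -0.0907, 0.0236]
force: [-5.6, 1.5, 32.0]
grip_force: 16.0
```

Bolt 3 is tight: it took 32 N without giving. Contact came at a reported z of 0.0243, so the true tip is about 28 mm higher than the reading. On to bolt 2.

```bash
python3 -m inch '[[[0,0,0,0,0,-1.5,0],[0,0,0,0,0,-3,0],[0,0,0,3,0,-3,0],[0,0,0,6.5,0,-3,0],[0,0,0,9.2,0,-3,0],[0,0,0,9.2,0,-3,0]]]'|grep -E 'ee_pos|force:';python3 -m inch '[[[0,0,0,0,0,1,0],[0,0,0,0,0,2,0],[0,0,0,0,0,2.6,0],[0,0,0,0,0,2.7,0],[0,0,0,0,0,2.7,0]]]'|grep -E 'ee_pos|force:';  for i in 1 2 3 ; do python3 -m inch '[[[0,0,0,0,0,0.05,0],[0,0,0,0,0,0.1,0]]]'|grep -E 'ee_pos|force:'; done; python3 -c "
from h import *
print(inblock(get_state()['ee_pos']))"
```

```text
ee_pos: [0.4863, 0.0037, 0.0529]
force: [-0.1, 0.2, -0.5]
grip_force: 0.0
ee_pos: [0.4871, -0.0004, 0.0249]
force: [1.0, 0.2, 0.3]
grip_force: 0.0
ee_pos: [0.4878, -0.0001, 0.0249]
force: [-0.0, 0.2, -1.0]
grip_force: 0.0
ee_pos: [0.4879, 0.0002, 0.0241]
force: [-0.6, -1.3, 1.8]
grip_force: 1.1
ee_pos: [0.4879, 0.0002, 0.0231]
force: [0.8, -1.6, 2.9]
grip_force: 1.1
[-4.95341932e-02 -2.42478249e-05  2.30729870e-02]
```

Bolt 2 gives at about 3 N, so I'll push it to its stop.

```bash
python3 -m inch '[[[0,0,0,0,0,0.1,0],[0,0,0,0,0,0.2,0],[0,0,0,0,0,0.3,0],[0,0,0,0,0,0.4,0],[0,0,0,0,0,0.4,0]]]'|grep -E 'ee_pos|force:';  for i in 1 2 ; do python3 -m inch '[[[0,0,0,0,0,0.05,0],[0,0,0,0,0,0.08,0]]]'|grep -E 'ee_pos|force:'; done
```

```text
ee_pos: [0.4877, 0.0004, 0.0187]
force: [-0.2, -0.5, 0.4]
grip_force: 0.0
ee_pos: [0.4877, 0.0004, 0.0181]
force: [-0.3, -0.3, 9.9]
grip_force: 4.8
ee_pos: [0.4877, 0.0004, 0.0179]
force: [-4.1, 0.2, 27.6]
grip_force: 14.0
```

Bolt 2 is down to its stop after 6 mm. Next: lift clear, half open, go over bar 2, and see how far back the wall is.

```bash
python3 -m inch '[[[0,0,0,0,0,-2,0],[0,0,0,0,0,-5,0],[0,0,0,0,0,-8.2,0.6],[0,0,0,0,2.4,-8.2,0.6],[0,0,0,0,4.4,-8.2,0.6],[0,0,0,0,4.4,-8.2,0.6],[0,0,0,0,4.4,-8.2,0.6]]]' 20; python3 -c "
from h import *
c=cam('top')
for uv in((300,118),(300,60),(300,20)): print(ray(c,uv,0))
c=cam('side'); e=get_state()['ee_pos']; print(inblock(e)); rel([-.006,0,.052]); rel([-.006,0,.10])
print(proj(c,[e,e+[0,0,.028]]))
g=np.array(c['pixels'])[130:250,220:380]
cv2.imwrite('pics/s7.png',cv2.resize(cv2.cvtColor(g,cv2.COLOR_RGB2BGR),None,fx=5,fy=5,interpolation=cv2.INTER_CUBIC))"
```

```text
clock: 10.13
ee_pos: [0.5315, 0.0071, 0.0992]
eef_rot: [0.652, 0.758, 0.0, -0.0]
force: [-0.5, -0.6, -0.4]
opening: 0.596
grip_force: 0.0
[ 0.78971857 -0.03064435  0.        ]
[ 0.92564196 -0.02899506  0.        ]
[ 1.02384217 -0.02780351  0.        ]
[-7.02142128e-03  4.41548262e-05  9.87488068e-02]
[-0.006  0.     0.052] rot [-0.002 -0.    -0.007] cm [-0.01  0.11  4.67]
[-0.006  0.     0.1  ] rot [-0.002 -0.    -0.007] cm [-0.    0.1  -0.13]
[[284.17042106 202.65518303]
 [284.28010048 193.4349763 ]]
```

View pics/s7.png

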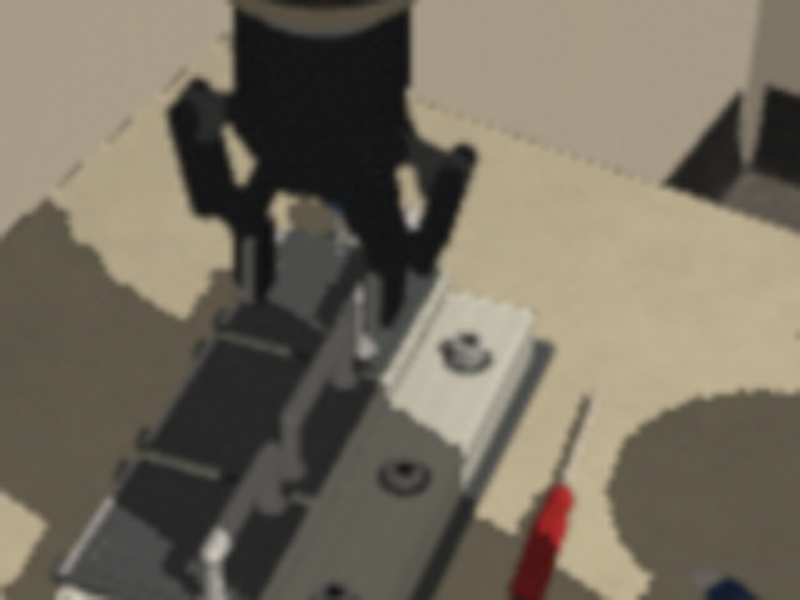

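The fingers straddle bar 2: the tips are at (270,189) and (298,194), and the bar's middle is at about (284,205). The wall stands about 0.79 m out, so I'll tilt only a little and let the bar roll in the pads. Lower and grip.

```bash
python3 -m inch '[[[0,0,0,0,0.1,1.5,0.6],[0,0,0,0,0.1,3,0.6],[0,0,0,0,0.1,4.2,0.6],[0,0,0,0,0.1,4.8,0.6],[0,0,0,0,0.1,4.8,0.6]]]' 20;  python3 -m inch '[[[0,0,0,0,0,0,0.3],[0,0,0,0,0,0,0.2],[0,0,0,0,0,0,0.1],[0,0,0,0,0,0,0],[0,0,0,0,0,0,0],[0,0,0,0,0,0,0]]]' 25; python3 -c "
from h import *
e=get_state()['ee_pos']; b=inblock(e); print(b)
# bar in block coords, hinge at bar + (70,-36)
th0=np.arctan2(36,-70); r=np.hypot(70,36)/10
prev=0
for d in (10,20,30,40,50,53):
    t=th0-np.radians(d); print(d,'y',round(r*np.cos(t)+7,2),'z',round(-(r*np.sin(t)-3.6),2))
"
```

```text
clock: 10.65
ee_pos: [0.5303, 0.007, 0.05]
eef_rot: [0.652, 0.758, -0.001, -0.001]
force: [-0.1, -0.5, -0.0]
opening: 0.599
grip_force: 0.0
clock: 11.15
ee_pos: [0.5299, 0.0067, 0.0515]
eef_rot: [0.652, 0.758, -0.001, -0.001]
force: [-11.4, -4.8, 7.0]
opening: 0.103
grip_force: 27.2
[-0.00701391 -0.00016393  0.05154201]
10 y 0.73 z -1.16
20 y 1.65 z -2.18
30 y 2.74 z -3.02
40 y 3.95 z -3.66
50 y 5.26 z -4.08
53 y 5.66 z -4.16
```

Gripped at opening 0.10, which matches the 10 mm bar. I'll follow the arc without tilting.

```bash
python3 -m inch '[[[0,0,0,0,0.1,-0.3,0],[0,0,0,0,0.25,-0.6,0],[0,0,0,0,0.45,-0.9,0],[0,0,0,0,0.68,-1.16,0],[0,0,0,0,0.68,-1.16,0],[0,0,0,0,0.68,-1.16,0]]]'; python3 -m inch '[[[0,0,0,0,0.22,-0.27,0],[0,0,0,0,0.45,-0.54,0],[0,0,0,0,0.7,-0.8,0],[0,0,0,0,0.92,-1.02,0],[0,0,0,0,0.92,-1.02,0]]]'; python3 -c "
from h import *
c=cam('side');g=np.array(c['pixels'])[130:250,220:380]
cv2.imwrite('pics/s8.png',cv2.resize(cv2.cvtColor(g,cv2.COLOR_RGB2BGR),None,fx=5,fy=5,interpolation=cv2.INTER_CUBIC))"
```

```text
clock: 11.65
ee_pos: [0.5364, 0.0078, 0.0631]
eef_rot: [0.652, 0.758, -0.001, -0.001]
force: [-12.0, -3.9, 4.5]
opening: 0.1
grip_force: 26.6
clock: 12.07
ee_pos: [0.5448, 0.0092, 0.0736]
eef_rot: [0.652, 0.758, -0.002, -0.002]
force: [-17.0, -4.5, 13.3]
opening: 0.106
grip_force: 27.1
```

View pics/s8.png

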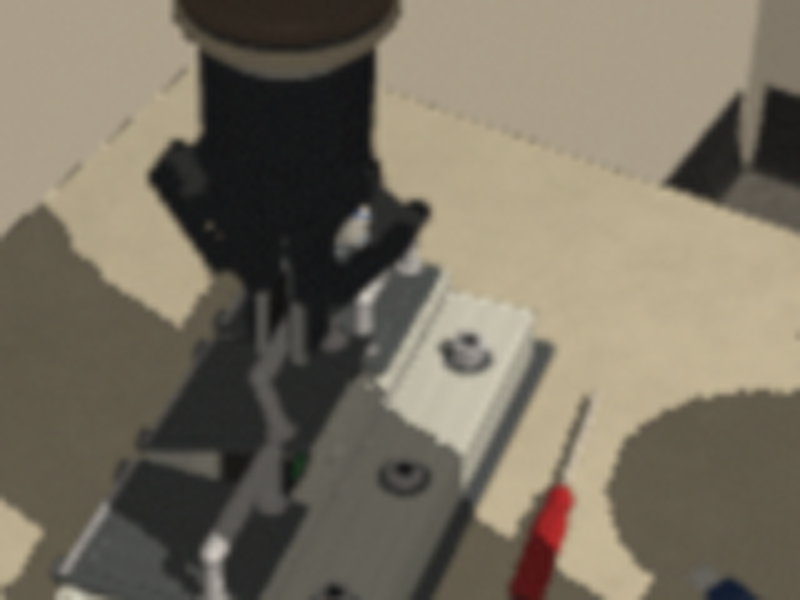

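The cap is following, about 20° open, with tight grip. The residual force pushes outward, so I'll back off a touch while continuing.

```bash
python3 -m inch '[[[0,0,0,0,0.2,-0.28,0],[0,0,0,0,0.5,-0.54,0],[0,0,0,0,0.82,-0.8,0],[0,0,0,0,1.2,-1.03,0],[0,0,0,0,1.6,-1.24,0],[0,0,0,0,1.6,-1.24,0]]]'; python3 -m inch '[[[0,0,0,0,0.4,-0.2,0],[0,0,0,0,0.8,-0.36,0],[0,0,0,0,1.2,-0.5,0],[0,0,0,0,1.6,-0.65,0],[0,0,0,0,1.93,-0.75,0],[0,0,0,0,1.93,-0.75,0],[0,0,0,0,1.93,-0.75,0]]]'; python3 -c "
from h import *
print(inblock(get_state()['ee_pos']))"
```

```text
clock: 12.62
ee_pos: [0.5623, 0.012, 0.0867]
eef_rot: [0.652, 0.758, -0.001, -0.001]
force: [-15.6, 0.3, 21.2]
opening: 0.102
grip_force: 27.6
clock: 13.2
ee_pos: [0.5823, 0.0152, 0.0939]
eef_rot: [0.652, 0.758, -0.0, -0.0]
force: [-7.2, 3.9, 10.3]
opening: 0.102
grip_force: 26.8
[ 4.60677455e-02 -3.62509144e-05  9.38736058e-02]
```

```bash
python3 -m inch '[[[0,0,0,0,0,0,0],[0,0,0,0,0,0,0],[0,0,0,0,0,0,0],[0,0,0,0,0,0,0]]]'; python3 -c "
from h import *
c=cam('side'); print([(d['at'],round(d['conf'],2)) for d in spot_point('side','cap_2_bar')])
print('expected bar 2 open/shut', proj(c,W(p0,[[.047,0,.133],[-.006,0,.092]])))
s=get_state();print(s['dq'].round(4),s['grip_force'],s['opening'])
print(hand_in())"
```

```text
clock: 13.53
ee_pos: [0.5821, 0.0151, 0.0938]
eef_rot: [0.652, 0.758, -0.0, -0.0]
force: [-5.6, 4.1, 9.6]
opening: 0.104
grip_force: 26.8
[([259.2, 184.9], 0.75), ([235.0, 234.3], 0.42)]
expected bar 2 open/shut [[262.44987251 185.49276826]
 [283.74234393 204.71093354]]
[ 0.0013  0.0006  0.0012  0.0011  0.0004 -0.0024] 26.75744265317917 0.10030637487120354
the job is handed in; nothing more can be done
None
```

The middle bolt (bolt 2) was the loose one: it sank 6 mm, its cap is open about 50° in the gripper, and the job is handed in (bolt 1 was never tapped, and I viewed 11 pictures, one over the limit).

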